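Gauge the bore of a rotor adapter

TASK

Check the bore of the blue rotor adapter with the telescoping bore gauge: stand the gauge, plungers still locked in, in the blue adapter with its head resting on the rim, press the green pad so that the plungers spring out against the bore, then press the red pad to lock them. Draw the gauge straight out with the plungers still locked at the size of the bore, and stand it upright on the blue notebook, let go. Never let the gauge tip over, and leave the timer, calculator and blue-capped tube where they are.

Things in the scene. Friction and masses are not known exactly. Their poses are not given: they have to be found in the camera images.
- gauge_mid (a point): Grasp point of the loose upright bore gauge (0.4 kg): on its axis, 98 mm above its foot, in its black head, a box 80 mm along the gauge's x, 34 mm along y, 72 to 120 mm above the foot; grasp across the 34 mm. z is up; +x points to the red pad, -x to the green. The head is wider than the bores: in an adapter it rests on the rim with this point 26 mm above the mouth.
- gauge_foot (a point): Centre of the gauge's flat foot, on which it stands: the lower end of a round steel stem 36 mm in diameter, 72 mm long, up to the head. Two brass plungers come out of the stem along the gauge's +x and -x, 22 mm above the foot. The rocker on top of the head reaches 143 mm above the foot at most. Same axes as gauge_mid.
- rocker (a joint): See-saw rocker on the head, 76 x 26 mm, hinged about the gauge's y, 32 mm above gauge_mid. 0 rad: red end down, plungers locked where they are; 0.30: green end fully down, plungers free. Toggle action: it snaps to the nearer end and stays. A pad must be pressed down past half-way, with 2 to 4 N; travel about 8 mm. Locking, it stops on the clamp within 0.1 of 0.
- red_pad (a point): Top of the red pad of the rocker, 28 mm from its hinge toward the gauge's +x; moves with the rocker. Press straight down here to lock.
- green_pad (a point): Top of the green pad of the rocker, 28 mm from its hinge toward the gauge's -x; moves with the rocker. Press straight down here to release.
- red_plunger_tip (a point): Outer tip of the brass plunger (12 mm rod, round end) on the gauge's +x side. Locked in at the start, about flush with the stem (18 mm from the axis); free, a spring of 1 to 2 N pushes it out by up to 12 mm.
- green_plunger_tip (a point): The same on the -x side. The distance between both tips is the gauge's reading: 36 to 39 mm collapsed, 60 mm fully out with nothing in the way.
- blue_adapter_mouth (a point): Centre of the mouth (rim height, z up) of the blue rotor adapter, a fixed upright cylinder 80 mm in diameter and 85 mm high with a round blind bore of 46 mm diameter, 75 mm deep.
- orange_adapter_mouth (a point): The same point of the orange rotor adapter, equal but for its bore of 54 mm; not to be measured.
- book_top (a point): Centre of the top face of the closed blue notebook, fixed, lying flat, 15 mm thick, 150 mm along its x and 210 mm along its y.
- bench_timer: White bench timer lying on the bench, 58 x 68 x 20 mm, origin under its centre; bystander.
- calculator: Black calculator lying on the bench, 116 x 66 x 12 mm, origin under its centre; bystander.
- blue_cap_tube: Blue-capped tube standing on the bench, 35 mm in diameter, 111 mm high, origin under its centre; bystander.

How it is judged:
By the outcome, as a careful person would: the job done as asked, in the order asked, and still so for the second after the job is handed in, with the robot touching nothing.
It also fails if it takes over 61 s, if anything falls off the work surface, if the arm or the gripper's body presses on something with over 40 N, if the wrist force passes 120 N, or if a joint passes its speed limit or range.

ROBOT

A 6-joint arm with a two-finger parallel gripper is mounted at the origin on a cart in front of the work surface, level with it; the furniture and walls round the work are solid. World frame = base frame: x ahead of the robot, y to its left, z up, the work surface at z = 0. Lengths are in mm, angles in rad, forces in N, time in s.
With the tool pointing down it reaches from about 325 to 850 mm from the base axis. Payload 4.4 kg.
Tool frame: the origin (TCP) lies at the centre of the arm's flange, where the gripper is bolted on; the fingertips stand 199 mm ahead of it and the grasp point (between the pads) lies 180 mm ahead of it; z points along the fingers, y is the line along which they close (so a half turn about z gives the same grasp; the last joint's range is limited). The gripper opens to 94 mm and grips with 3 to 60 N. Pads are 16 mm wide; open, the fingers measure 119 mm over their backs; the gripper's body (75 mm by 177 mm) begins 78 mm behind the grasp point.
Start: joints at [-1.397, 0.207, 1.542, -0, 1.393, -0.15], TCP at [183.481, -544.943, 404.647] pointing down, gripper open.
Joint ranges: [-2.73, 2.73], [-0.86, 2.22], [0.23, 2.46], [-1.11, 4.25], [0.08, 2.63], [-2.82, 2.82]. Speed limits (rad/s): [2.79, 2.79, 3.14, 3.14, 3.14, 3.14].

INTERFACE

Orientations are given as [roll, pitch, yaw] about the fixed x, y, z axes, in that order (R = Rz(yaw) Ry(pitch) Rx(roll)).
In Python, from bench import robot gives the robot as it stands. Calls block until the motion is done:
- robot.move_pose(position, orientation): joint-space move of the TCP to a pose.
- robot.line_to(position, max_speed=150, rotation=None): straight line of the TCP; rotation=None keeps the orientation; max_speed is the mean speed in mm/s.
- robot.move_j(angles): joint-space move.
- robot.set_gripper(opening, grip_force=None): opening from 0.0 (shut) to 1.0 (fully open); grip_force is the grip in N (None keeps the last); returns when the fingers have stopped.
- robot.hold(seconds).
- robot.inverse_kinematics(position, orientation): joint angles nearest the present ones, or None.
- robot.grab_frame(name): name is "scene" or "top" or "wrist"; returns the picture (420x560x3 uint8, red, green, blue); there is no depth.
- robot.camera_info(name): a dict with "camera_matrix" (3x3 intrinsics, pixels), "R" (3x3) and "t" (3): a world point X has camera coordinates R X + t; the wrist camera has in their place "tool_from_camera" (4x4, takes a point from camera to tool coordinates, whose origin is the TCP and whose axes are the flange's). Camera axes: x right, y down, z forward; pixel columns grow to the right and rows downward; lengths in mm; the calibration is good to about 2 mm. A picture is of the moment at which its call begins: read the wrist's pose just before it. camera_info takes no time and is no camera call.
A pose or a line that the arm cannot do raises robot.MotionError and nothing moves.
- robot.close_job(): hands the job in; it is judged then, once.
Readings, each from a call of its own:
- robot.get_clock(): time.
- robot.get_joint_pos(): joint angles.
- robot.get_qvel(): joint speeds.
- robot.get_tau(): joint torques, N m.
- robot.get_tool_pos(): TCP position.
- robot.get_tcp_rot(): TCP orientation.
- robot.get_wrist_force(): force on the tool from outside, world axes, zero at the start.
- robot.get_torque(): the same for the moment, N m.
- robot.get_grip_width(): opening from 0.0 (shut) to 1.0 (fully open).
- robot.get_grasp_force(): force on a finger pad.
Only numpy, scipy, OpenCV 4.12 (cv2) and the standard library are available. Lean on these libraries where they do the work, as an engineer would, in place of code of your own. Each camera call takes 0.05 s, during which the arm holds its last target. There are 200 camera calls.

## Working session

There is one attempt and no reset: what is moved stays moved. The work goes in short steps, each a Python script; the robot and the scene stay as the last script left them, time stands still between calls to the robot, and variables do not carry over. Pictures are saved under pics/ and viewed, at most 10 in all, crops included, and the job is handed in when it is done.

```bash
mkdir -p pics; ls; python3 - <<'E'
from bench import robot
import cv2,numpy as np
np.set_printoptions(precision=4,suppress=True)
a=robot.grab_frame("scene");b=robot.grab_frame("top")
cv2.imwrite("pics/scene.png",a[:,:,::-1]);cv2.imwrite("pics/top.png",b[:,:,::-1])
for n in("scene","top","wrist"):print(n,robot.camera_info(n))
print(robot.get_tool_pos(),robot.get_tcp_rot(),robot.get_clock())
E
```

```text
pics
scene {'camera_matrix': array([[386.2036,   0.    , 285.7752],
       [  0.    , 386.2036, 210.1256],
       [  0.    ,   0.    ,   1.    ]]), 'R': array([[-0.7025, -0.7114,  0.0193],
       [-0.3607,  0.3325, -0.8714],
       [ 0.6135, -0.6191, -0.4902]]), 't': array([329.9371, 291.6463, 891.2333])}
top {'camera_matrix': array([[413.175 ,   0.    , 282.9378],
       [  0.    , 413.175 , 201.576 ],
       [  0.    ,   0.    ,   1.    ]]), 'R': array([[ 0.0681, -0.9977, -0.0055],
       [-0.9777, -0.0657, -0.1993],
       [ 0.1985,  0.019 , -0.9799]]), 't': array([ -99.1197,  556.9973, 1028.8896])}
wrist {'camera_matrix': array([[323.5375,   0.    , 275.9381],
       [  0.    , 323.5375, 211.5324],
       [  0.    ,   0.    ,   1.    ]]), 'tool_from_camera': array([[ 0.0001, -0.9616, -0.2743, 78.9451],
       [ 1.    ,  0.0002, -0.0004, -0.8008],
       [ 0.0005, -0.2743,  0.9616, 20.2469],
       [ 0.    ,  0.    ,  0.    ,  1.    ]])}
[ 183.4362 -544.6272  403.6019] [-3.1396 -0.0003  0.3248] 0.1
```

View pics/scene.png

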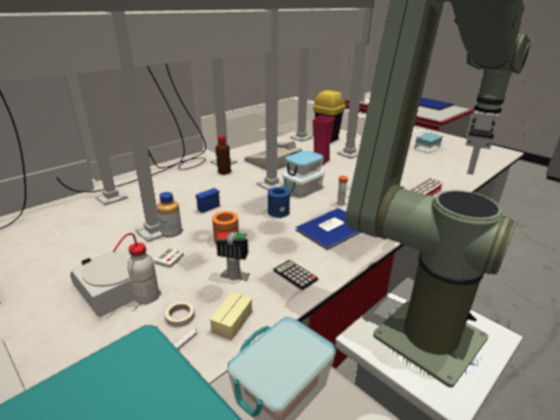

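View pics/top.png

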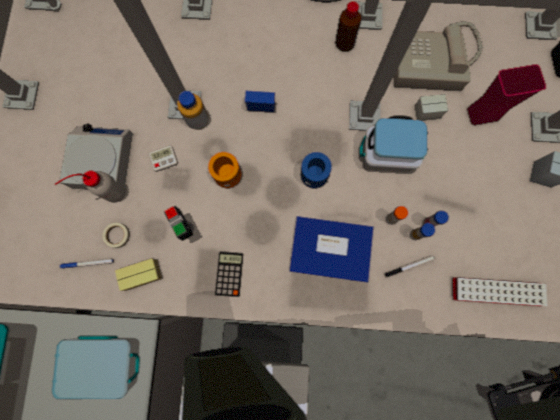

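The scene picture shows the gauge at about (233,250), the orange adapter at (226,225), the blue adapter at (278,203) and the notebook at (333,228). In the top picture the gauge is at (178,222), with its red pad at (171,212) and green at (179,228). The orange adapter is at (225,168), blue at (316,168), book at (332,250), timer at (163,158) and calculator at (229,273).

```bash
cat > h.py <<'E'
from bench import robot
import cv2,numpy as np
from scipy.spatial.transform import Rotation as Ro
np.set_printoptions(precision=2,suppress=True)
def cam(name):
    """K, R, t with camera = R X + t"""
    c=robot.camera_info(name)
    if name!="wrist": return c["camera_matrix"],c["R"],c["t"]
    Rt=Ro.from_euler("xyz",robot.get_tcp_rot()).as_matrix(); p=np.array(robot.get_tool_pos())
    T=c["tool_from_camera"]; Rw=Rt@T[:3,:3]; o=Rt@T[:3,3]+p
    return c["camera_matrix"],Rw.T,-Rw.T@o
def ray(c,uv):
    K,R,t=c; d=R.T@np.linalg.inv(K)@np.array([uv[0],uv[1],1.]); return -R.T@t,d/np.linalg.norm(d)
def onz(c,uv,z):
    o,d=ray(c,uv); return o+d*(z-o[2])/d[2]
def tri(c1,u1,c2,u2):
    (o1,d1),(o2,d2)=ray(c1,u1),ray(c2,u2)
    s=np.linalg.lstsq(np.c_[d1,-d2],o2-o1,rcond=None)[0]
    a,b=o1+s[0]*d1,o2+s[1]*d2; return (a+b)/2,np.linalg.norm(a-b)
def proj(c,X):
    K,R,t=c; p=K@(R@np.asarray(X,float)+t); return p[:2]/p[2]
HUE=dict(red=[(0,8),(172,180)],orange=[(8,20)],green=[(45,85)],blue=[(98,125)])
def mask(im,col,s=110,v=50):
    h=cv2.cvtColor(im,cv2.COLOR_RGB2HSV); m=np.zeros(h.shape[:2],np.uint8)
    for a,b in HUE[col]: m|=cv2.inRange(h,(a,s,v),(b,255,255))
    return m
def blobs(m,roi=None,amin=15):
    if roi: q=np.zeros_like(m); x0,y0,x1,y1=roi; q[y0:y1,x0:x1]=m[y0:y1,x0:x1]; m=q
    n,l,s,c=cv2.connectedComponentsWithStats(m)
    return sorted([(int(s[i,4]),c[i],s[i,:4],l==i) for i in range(1,n) if s[i,4]>=amin],key=lambda b:-b[0])
E
python3 - <<'E'
from h import *
a=cv2.imread("pics/scene.png")[:,:,::-1].copy();b=cv2.imread("pics/top.png")[:,:,::-1].copy()
S,T=cam("scene"),cam("top")
P={}
for col in("red","green"):
    u=blobs(mask(b,col),(155,200,200,245))[:2]; w=blobs(mask(a,col),(210,225,255,265))[:2]
    print(col,[(x[0],x[1]) for x in u],[(x[0],x[1]) for x in w])
    if u and w: print(tri(T,u[0][1],S,w[0][1])); P[col]=onz(T,u[0][1],138);print(P[col])
for col,r in(("orange",(200,145,250,195)),("blue",(295,145,340,195)),("blue",(280,210,385,290))):
    x=blobs(mask(b,col,90,30),r)[0]; print(col,x[0],x[1],x[2])
    c=max(cv2.findContours(x[3].astype(np.uint8),0,1)[0],key=cv2.contourArea)
    if x[0]>3000:
        q=cv2.boxPoints(cv2.minAreaRect(c)); w=np.array([onz(T,k,15) for k in q]); print(w,w.mean(0),np.linalg.norm(w[1]-w[0]),np.linalg.norm(w[2]-w[1]))
    else:
        print("px",cv2.fitEllipse(c), onz(T,x[1],85))
cr=lambda im,x,y,w,h,k:cv2.resize(im[y:y+h,x:x+w],None,fx=k,fy=k,interpolation=cv2.INTER_CUBIC)
cv2.imwrite("pics/c1.png",np.hstack([cr(b,150,130,200,130,2.0),cr(a,200,170,200,130,2.0)])[:,:,::-1])
E
```

```text
red [(114, array([170.87, 212.26]))] [(75, array([221.99, 235.07]))]
(array([501.86, 206.55, 131.43]), np.float64(1.5335614560751458))
[501.39 205.2  138.  ]
green [(103, array([179.02, 228.54]))] [(32, array([239.78, 235.44]))]
(array([462.28, 179.87, 137.54]), np.float64(3.1080229448093197))
[463.38 180.87 138.  ]
orange 955 [224.51 169.17] [208 151  34  38]
px ((224.47372436523438, 169.19393920898438), (30.550121307373047, 38.16262435913086), 149.99647521972656) [632.01  95.4   85.  ]
blue 767 [315.61 168.5 ] [302 152  29  36]
px ((315.5536804199219, 168.78648376464844), (28.388879776000977, 34.11479949951172), 9.795626640319824) [ 649.55 -140.41   85.  ]
blue 3717 [331.43 249.66] [290 217  83  65]
[[ 384.9   -89.79   15.  ]
 [ 532.48 -100.01   15.  ]
 [ 518.32 -310.69   15.  ]
 [ 371.98 -295.09   15.  ]] [ 451.92 -198.89   15.  ] 147.93091900498902 211.1633671615773
```

View pics/c1.png

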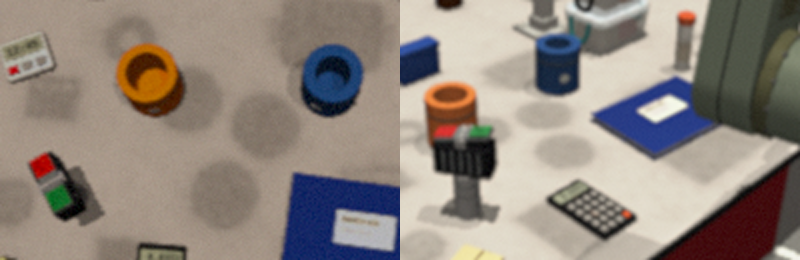

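The crop shows the gauge upright, red and green pads on a line with yaw of about 0.57, and both bores open and clear. Next I take close views with the wrist camera.

```bash
python3 - <<'E'
from h import *
pi=np.pi
for n,p in(("ad",[655,-140,400]),("ga",[482,193,450])):
    robot.move_pose(p,[pi,0,0.57]); robot.hold(0.3)
    c=cam("wrist"); im=robot.grab_frame("wrist")
    np.savez(f"{n}.npz",K=c[0],R=c[1],t=c[2]); cv2.imwrite(f"pics/{n}.png",im[:,:,::-1])
    print(n,robot.get_tool_pos(),robot.get_tcp_rot(),robot.get_joint_pos(),robot.get_clock())
    if n=="ad": print("pred",proj(c,[655,-140,85]))
    else:
        for col in("red","green"): print(col,[(b[0],b[1],onz(c,b[1],138)) for b in blobs(mask(im,col),None,300)])
a=cv2.imread("pics/ad.png");b=cv2.imread("pics/ga.png")
cv2.imwrite("pics/c2.png",cv2.resize(np.hstack([a,b]),(800,300),interpolation=cv2.INTER_AREA))
E
```

```text
ad [ 654.88 -140.44  400.03] [-3.14 -0.    0.57] [-0.34  0.41  1.29  0.    1.44  0.66] 2.675
pred [276.7  206.11]
ga [482.39 192.54 449.8 ] [-3.14  0.    0.57] [0.21 0.05 1.62 0.   1.47 1.21] 4.4333
red [(734, array([275.68, 181.59]), array([502.25, 206.73, 138.  ]))]
green [(648, array([277.01, 232.06]), array([461.81, 179.39, 138.  ]))]
```

View pics/c2.png

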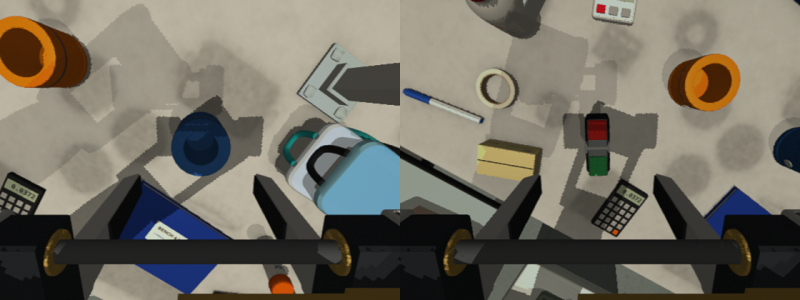

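The left wrist view shows the blue adapter at about (280,200) in full-size pixels. The right view shows the gauge at (277,205), its axis nearly upright in the picture. I'll refine both positions with a zoom.

```bash
python3 - <<'E'
from h import *
a=cv2.imread("pics/ad.png");b=cv2.imread("pics/ga.png")
ca=a[145:265,225:345];cb=b[145:265,215:335]
g=cv2.cvtColor(ca,cv2.COLOR_BGR2HSV)
z=lambda i:cv2.resize(i,(400,400),interpolation=cv2.INTER_NEAREST)
cv2.imwrite("pics/c3.png",np.hstack([z(np.clip(ca.astype(int)*2,0,255).astype(np.uint8)),z(np.clip(cb.astype(int)*2,0,255).astype(np.uint8))]))
L=lambda n:(lambda d:(d["K"],d["R"],d["t"]))(np.load(n))
A,G=L("ad.npz"),L("ga.npz")
# predicted rim sizes / row and column profiles of the adapter
print("V row through 206",g[61,:,2]); print("V col 277",g[:,52,2])
m=mask(a[:,:,::-1].copy(),"blue",100,15); x=blobs(m,(225,145,345,265))[0]; print(x[:3])
e=cv2.fitEllipse(max(cv2.findContours(x[3].astype(np.uint8),0,1)[0],key=cv2.contourArea));print(e)
M=np.array([onz(A,(e[0][0],e[0][1]),85)]);print(M)
for k in range(4): 
    X=np.array([655,-140,85])+40*np.array([np.cos(.57+k*np.pi/2),np.sin(.57+k*np.pi/2),0]);print("rim pred",proj(A,X))
d=((b.max(2)<75)).astype(np.uint8)
for q in blobs(d,(225,145,325,265))[:2]:print("dark",q[:3])
rgb=b[:,:,::-1].copy()
for col in("red","green"):
    q=blobs(mask(rgb,col),(225,145,325,265))[0];print(col,q[:3])
E
```

```text
V row through 206 [ 82  83  84  84  85  87  89  91  93  95  96  96  98  98  71  63  69  71
  71  71  71  72  72  72  72  72  72  73  73  72  71  60  45  38  38  38
  37  37  37  38  38  39  43  49  51  51  51  52  51  51  51  50  50  50
  51  49  51  50  49  50  50  50  50  51  51  51  51  48  42  39  38  38
  38  38  37  36  36  37  37  37  49  65  74  75  75  73  73  74  73  73
  74  74  75  75  76  76  74  71  83 101 101 100 102 101 100 101 101 101
 101 100 100 100 100 100 101 101 101 101 101 101]
V col 277 [127 128 128 129 126  98  63  59  61  61  60  47  40  40  39  40  40  32
  34  40  40  42  52  52  52  52  52  50  54  72  64  52  51  50  50  51
  51  51  52  67  75  76  75  74  74  74  74  74  75  75  73  62  51  51
  51  50  50  51  50  49  51  50  50  50  51  48  40  40  40  39  40  41
  39  40  39  40  39  39  40  40  40  40  39  40  38  42  64  72  73  73
  72  71  71  71  72  71  70  70  79 127 132 134 180 186 183 148 108  99
  99  99 101 100 100 100 101 100 100 100 100 100]
(5657, array([280.69, 202.49]), array([240, 157,  83,  90], dtype=int32))
((280.7154541015625, 202.33119201660156), (80.26349639892578, 88.51712036132812), 176.15005493164062)
[[ 660.13 -141.19   85.  ]]
rim pred [276.7  163.59]
rim pred [234.29 206.14]
rim pred [276.71 245.67]
rim pred [319.12 206.08]
dark (1318, array([272.45, 177.15]), array([250, 145,  44,  61], dtype=int32))
dark (1141, array([276.94, 226.39]), array([260, 209,  34,  37], dtype=int32))
red (734, array([275.68, 181.59]), array([263, 168,  27,  28], dtype=int32))
green (648, array([277.01, 232.06]), array([264, 219,  26,  27], dtype=int32))
```

View pics/c3.png

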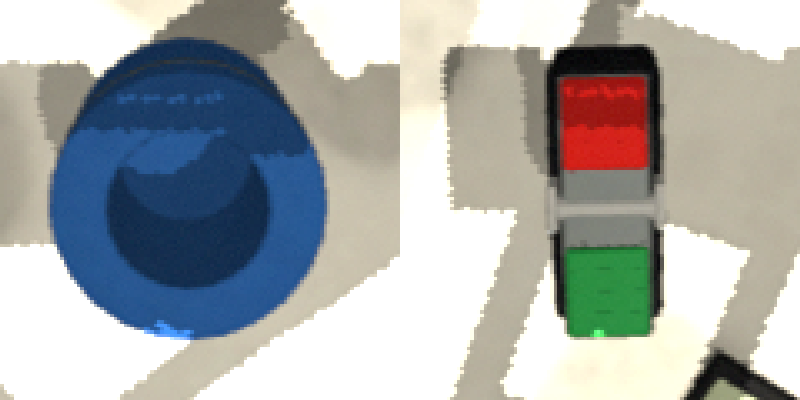

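The crop shows the adapter rim from columns 240 to 323 and down to row 246, with the bore from columns 257 to 306. The gauge hinge bar is at (276.8,208) and the head's rear edge is near row 239.5.

```bash
python3 - <<'E'
from h import *
from scipy.optimize import least_squares
L=lambda n:(lambda d:(d["K"],d["R"],d["t"]))(np.load(n))
A,G=L("ad.npz"),L("ga.npz")
th=np.linspace(0,2*np.pi,181)
def ext(p,r):
    u=np.array([proj(A,[p[0]+r*np.cos(t),p[1]+r*np.sin(t),85]) for t in th]); return u.min(0),u.max(0)
def f(p):
    (a,b),(c,d)=ext(p,40);(e,g),(h,i)=ext(p,23)
    return [a-240,c-323.2,d-246.2,b-163.2,e-257.1,h-306,g-184,i-231.5]
s=least_squares(f,[655,-140]);print("mouth",s.x,s.fun)
for z in(130,135,140):print(z,onz(G,(276.8,208),z))
ax=np.array([np.cos(.59),np.sin(.59),0])
c=onz(G,(276.8,208),136); 
for e,z in((-40,120),(40,72),(40,120)):
    print(e,z,proj(G,np.r_[c[:2],z]+e*ax))
E
```

```text
mouth [ 656.59 -144.44] [-0.82  0.78  0.48  1.56  0.1  -0.06 -0.83 -1.26]
130 [479.91 191.2  130.  ]
135 [481.06 191.95 135.  ]
140 [482.21 192.69 140.  ]
-40 120 [277.57 241.61]
40 72 [275.94 157.42]
40 120 [275.91 163.14]
```

```bash
python3 - <<'E'
from h import *
pi=np.pi; Y=0.59
robot.move_pose([481.5,192.3,400],[pi,0,Y]); robot.line_to([481.5,192.3,279],150)
robot.set_gripper(0.0,25); print(robot.get_grip_width()*94,robot.get_grasp_force(),robot.get_wrist_force())
robot.line_to([481.5,192.3,420],150)
robot.line_to([656.6,-144.4,420],220); robot.hold(.3)
print(robot.get_tool_pos(),robot.get_tcp_rot(),robot.get_grip_width()*94,robot.get_grasp_force(),robot.get_wrist_force(),robot.get_clock())
for n in("wrist","top","scene"):
    c=cam(n); im=robot.grab_frame(n); cv2.imwrite(f"pics/h_{n}.png",im[:,:,::-1])
    for col in("red","green"):
        print(n,col,[(b[0],b[1],onz(c,b[1],420-180+38)) for b in blobs(mask(im,col),None,20)][:4])
    print(proj(c,[656.6,-144.4,85]))
w=cv2.imread("pics/h_wrist.png"); t=cv2.imread("pics/h_top.png")[90:220,250:380]; s=cv2.imread("pics/h_scene.png")[120:240,220:340]
cv2.imwrite("pics/c4.png",np.hstack([cv2.resize(w,(400,300)),cv2.resize(t,(200,200))[:200].repeat(1,0) if 0 else cv2.copyMakeBorder(cv2.resize(t,(200,200)),0,100,0,0,0),cv2.copyMakeBorder(cv2.resize(s,(200,200)),0,100,0,0,0)]))
E
```

```text
33.9266648650802 24.987097084522247 [ 1.09  0.67 -0.03]
[ 656.54 -143.93  420.17] [ 3.14 -0.    0.59] 33.85220675900716 24.985017478466034 [-0.28 -0.1  -5.03] 9.925
wrist red [(3358, array([275.62, 253.36]), array([ 678.09, -128.03,  278.  ]))]
wrist green [(860, array([275.58, 377.63]), array([ 626.91, -162.31,  278.  ])), (126, array([278.08, 333.26]), array([ 647.23, -150.01,  278.  ]))]
[277.5  201.62]
top red [(1544, array([505.77,  93.13]), array([ 791.48, -535.21,  278.  ])), (289, array([ 86.32, 178.12]), array([539.96, 351.11, 278.  ])), (191, array([351.84,   9.54]), array([ 975.89, -192.47,  278.  ])), (91, array([454.41, 288.15]), array([ 365.09, -417.48,  278.  ]))]
top green [(45, array([330.64, 148.67]), array([ 638.99, -159.13,  278.  ]))]
[317.28 165.99]
scene red [(2031, array([341.72, 310.78]), array([ 27.96, 327.82, 278.  ])), (674, array([322.64, 134.37]), array([ 580.9 , -274.19,  278.  ])), (389, array([431.59, 120.38]), array([ 416.77, -709.86,  278.  ])), (183, array([136.8 , 248.75]), array([380.2 , 472.93, 278.  ]))]
scene green []
[278.01 190.77]
```

View pics/c4.png

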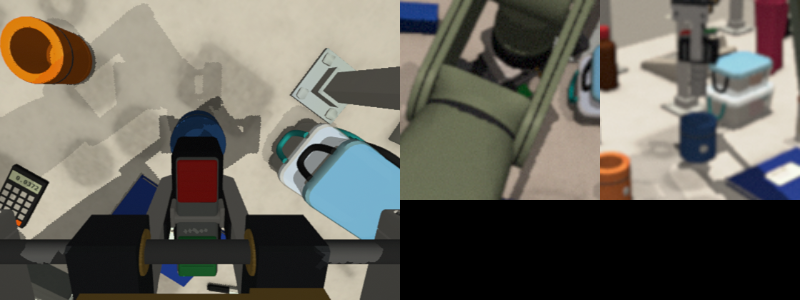

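The gauge is held straight and hangs over the blue adapter. I'll check that alignment in numbers before inserting.

```bash
python3 - <<'E'
from h import *
S=cam("scene"); im=cv2.imread("pics/h_scene.png"); rgb=im[:,:,::-1].copy()
p=[656.54,-143.93]
for z in(0,43,85,142,175,210):print(z,proj(S,[*p,z]))
b=blobs(mask(rgb,"blue",100,20),(255,170,305,225))[0];print(b[:3])
for r in range(200,214,3):
    q=np.flatnonzero(b[3][r]);print(r,q.min(),q.max(),(q.min()+q.max())/2)
for r in range(160,184,4):print(r,im[r,255:300].max(1))
T=robot.camera_info("wrist");M=np.linalg.inv(T["tool_from_camera"])
for q in((28,0,142),(-28,0,136)):
    x=T["camera_matrix"]@(M@[*q,1])[:3];print(q,x/x[2])
w=cv2.imread("pics/h_wrist.png"); bw=blobs(mask(w[:,:,::-1].copy(),"blue",100,15),(225,140,335,215))[0]
for r in(175,180,185):
    q=np.flatnonzero(bw[3][r]);print(r,q.min(),q.max())
A=cam("wrist");print([proj(A,[656.54+40*s*np.sin(.59),-143.93-40*s*np.cos(.59),85]) for s in(-1,1)])
E
```

```text
0 [277.71 212.08]
43 [277.82 201.48]
85 [277.93 190.81]
142 [278.08 175.8 ]
175 [278.18 166.81]
210 [278.28 157.03]
(514, array([278.38, 201.29]), array([268, 188,  23,  29], dtype=int32))
200 270 287 278.5
203 269 288 278.5
206 269 288 278.5
209 268 288 278.0
212 269 287 278.0
160 [110 108 111 109 114 112 113 114 115 115 111 108 106 106 107 108 106 108
 109  97  87  87  90  94  89  92  89  87  89  94 104 123 134 144 165 190
 205 217 223 226 228 229 228 228 227]
164 [107 102 100  99  99 103 103 105 106 106 108 107 107 106 106 108 107 108
 109  98  86  84  87  88  88  88  86  81  82  94  99  92  67  57  90 107
 110 111 120 126 130 138 151 162 174]
168 [225 223 218 208 197 177 158 133 115 111 103 104 104 106 105 105 107 108
 108  93  86  86  82  84  83  85  83  83 118 176 197 163 100  49  71  96
 106 107 102  84  53  46  81 106 115]
172 [228 229 228 229 228 227 228 227 228 228 213 166 120 105 106 106 105 115
 122 105  90  89  88  87  92  87  82  81 129 198 231 215 161  96  77 120
 155 157 129  77  57  91 115 121 115]
176 [230 231 230 231 231 230 230 231 229 228 206 162 120 105 105 105 105 111
 118 106  93  88  88  89  90  89  91  92 114 159 188 204 213 219 221 209
 192 181 184 190 194 193 186 182 180]
180 [230 229 229 228 228 227 222 223 211 166 120 109 119 132 144 147 150 152
 147 131 120 114 109 138 191 221 227 212 167 115  95 101 117 126 131 137
 148 158 168 178 191 208 220 226 229]
(28, 0, 142) [278.65 250.63   1.  ]
(-28, 0, 136) [278.45 375.57   1.  ]
175 247 306
180 244 309
185 242 311
[array([236.93, 201.23]), array([316.71, 201.26])]
```

```bash
python3 - <<'E'
import cv2,numpy as np
a=cv2.imread("pics/h_scene.png")[130:230,230:330];b=cv2.imread("pics/scene.png")[130:230,230:330]
z=lambda i:cv2.resize(i,(400,400),interpolation=cv2.INTER_NEAREST)
cv2.imwrite("pics/c5.png",np.hstack([z(a),z(b)]))
E
```

```text
(no output)
```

View pics/c5.png

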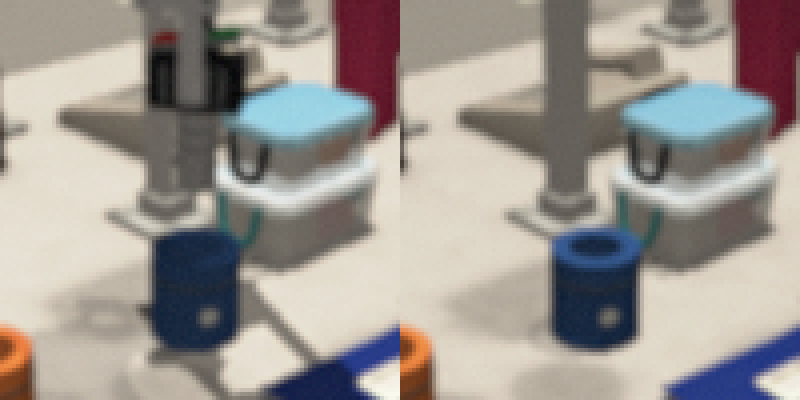

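The stem hangs at columns 274–283, centred on 278.6. The adapter is centred on 278.5, so the two are aligned and I can insert under force control.

```bash
python3 - <<'E'
from h import *
x,y=656.8,-144.7
f0=np.array(robot.get_wrist_force())
robot.line_to([x,y,370],150)
for z in list(range(362,296,-6))+[296,295,294,293,292,291.5,291]:
    robot.line_to([x,y,z],60); f=np.array(robot.get_wrist_force())-f0
    if np.abs(f).max()>1.0: print(z,f)
    if f[2]>3 or np.hypot(*f[:2])>8: break
print(robot.get_tool_pos(),robot.get_wrist_force(),robot.get_torque(),robot.get_clock())
E
```

```text
350 [ 0.84  1.6  -0.04]
332 [ 0.75  1.06 -0.72]
326 [ 0.5   1.23 -0.37]
314 [0.49 1.14 0.1 ]
308 [-0.69  1.56  0.3 ]
296 [-0.04  1.1   0.07]
294 [-0.1   1.43 -1.49]
292 [-0.29  1.14 -0.34]
291.5 [-0.99  0.7   4.11]
[ 656.84 -144.72  292.05] [-1.6  -0.02  0.41] [ 0.13  0.25 -0.01] 14.8417
```

```bash
cat >> h.py <<'E'
AX=np.array([np.cos(.59),np.sin(.59)])
def press(c,s,z0=358,zmin=338,stop=8.):
    """close-fingered press on the pad at s mm along gauge x from axis c; s<0 is green"""
    p=np.array(c)+s*AX; robot.line_to([*p,z0+4],150); robot.hold(.2); f0=robot.get_wrist_force()[2]; L=[]
    z=z0
    while z>zmin:
        z-=1; robot.line_to([*p,z],40); f=robot.get_wrist_force()[2]-f0; L.append((z,round(f,1)))
        if f>stop: break
    print("press",L); robot.line_to([*p,z0+12],100)
def pads(tag):
    robot.hold(.2); c=cam("wrist"); im=robot.grab_frame("wrist"); cv2.imwrite(f"pics/{tag}.png",im[:,:,::-1])
    for col in("red","green"):
        for b in blobs(mask(im,col),(200,120,360,419),100)[:2]: print(col,b[:3],onz(c,b[1],152))
E
python3 - <<'E'
from h import *
x,y=656.8,-144.7
robot.set_gripper(0.75); print(robot.get_grip_width(),robot.get_wrist_force())
robot.line_to([x,y,400],180); robot.set_gripper(0.0,20)
pads("p0")
press([x,y],-28)
robot.line_to([x,y,400],150); pads("p1")
print(robot.get_clock())
p=[cv2.imread(f"pics/p{i}.png")[130:420,180:400] for i in(0,1)]
cv2.imwrite("pics/c6.png",np.hstack([cv2.resize(i,None,fx=1.8,fy=1.8) for i in p]))
E
```

```text
0.7484214067746853 [-0.09 -0.5   0.47]
red (1147, array([276.  , 195.94]), array([260, 179,  33,  35], dtype=int32)) [ 677.75 -129.31  152.  ]
press [(357, np.float64(0.2)), (356, np.float64(0.8)), (355, np.float64(0.5)), (354, np.float64(0.7)), (353, np.float64(3.5)), (352, np.float64(1.7)), (351, np.float64(1.8)), (350, np.float64(1.0)), (349, np.float64(-0.2)), (348, np.float64(0.7)), (347, np.float64(0.8)), (346, np.float64(0.8)), (345, np.float64(2.8)), (344, np.float64(6.4)), (343, np.float64(8.7))]
red (1142, array([276.85, 198.34]), array([260, 182,  35,  34], dtype=int32)) [ 675.61 -130.71  152.  ]
green (100, array([277.64, 242.97]), array([262, 241,  31,   6], dtype=int32)) [ 647.42 -150.31  152.  ]
23.2333
```

View pics/c6.png

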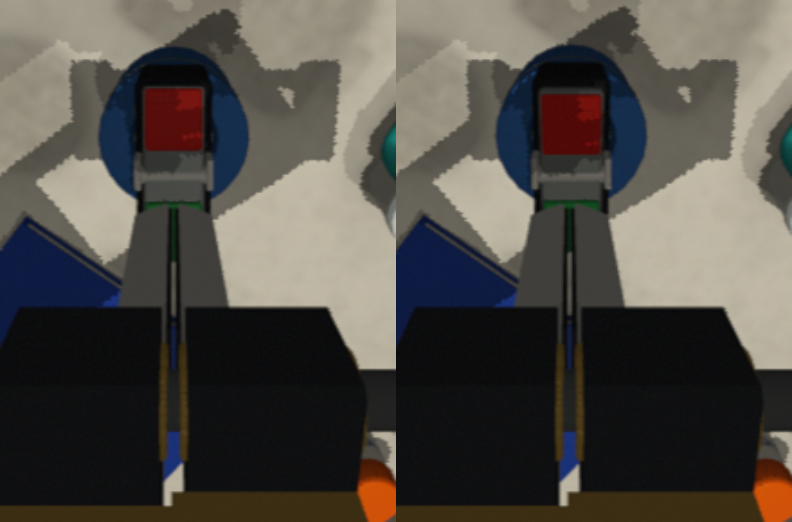

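The second view shows the red pad raised and the green end down, and the force trace has the snap, so the plungers are free. Now lock and regrip.

```bash
python3 - <<'E'
from h import *
x,y=656.8,-144.7
press([x,y],28)
robot.line_to([x,y,400],150); pads("p2")
robot.set_gripper(0.75); robot.line_to([x,y,292],150)
robot.set_gripper(0.0,30); print(robot.get_grip_width()*94,robot.get_grasp_force(),robot.get_wrist_force(),robot.get_clock())
for z in list(range(294,312,3))+list(range(318,384,11)):
    robot.line_to([x,y,z],60); f=np.array(robot.get_wrist_force()); print(z,f)
    if np.abs(f).max()>25: break
print(robot.get_clock())
E
```

```text
press [(357, np.float64(-0.6)), (356, np.float64(-0.3)), (355, np.float64(-0.8)), (354, np.float64(-0.3)), (353, np.float64(2.5)), (352, np.float64(1.6)), (351, np.float64(0.4)), (350, np.float64(-1.4)), (349, np.float64(-0.6)), (348, np.float64(-0.1)), (347, np.float64(-0.3)), (346, np.float64(1.1)), (345, np.float64(4.6)), (344, np.float64(5.5)), (343, np.float64(7.3)), (342, np.float64(9.2))]
red (1150, array([277.91, 194.88]), array([262, 177,  33,  36], dtype=int32)) [ 679.04 -129.25  152.  ]
33.627244645681685 29.956659078598022 [ 0.02 -0.2   0.1 ] 31.7083
294 [ 0.88  0.9  -2.95]
297 [-0.18  2.05 -4.64]
300 [-0.46  1.46 -4.96]
303 [-1.03  0.23 -4.12]
306 [-1.05  0.49 -2.85]
309 [-1.48  0.35 -3.2 ]
318 [-1.79  0.21 -2.65]
329 [-1.13  0.21 -2.19]
340 [-0.82 -0.97 -1.27]
351 [ 0.08 -0.15 -3.82]
362 [ 0.49  0.5  -3.4 ]
373 [ 0.78 -0.86 -4.88]
35.175
```

```bash
python3 - <<'E'
from h import *
x,y=656.8,-144.7; bx,by=450,-199
robot.line_to([x,y,410],150); robot.line_to([bx,by,410],200); robot.line_to([bx,by,302],150)
robot.hold(.3); f0=robot.get_wrist_force()[2]; z=302
s=robot.grab_frame("scene"); cv2.imwrite("pics/b_scene.png",s[:,:,::-1])
while z>286:
    z-=.75; robot.line_to([bx,by,z],30); f=robot.get_wrist_force()[2]-f0
    if f>3: break
print(z,f,robot.get_tool_pos(),robot.get_torque(),robot.get_clock())
c=[int(v) for v in proj(cam("scene"),[bx,by,60])];print(c)
cv2.imwrite("pics/c7.png",cv2.resize(s[c[1]-50:c[1]+40,c[0]-60:c[0]+60,::-1],(720,540),interpolation=cv2.INTER_CUBIC))
E
```

```text
292.25 9.008140503292697 [ 450.21 -199.12  293.16] [0.34 0.51 0.01] 41.2583
[333, 213]
```

View pics/c7.png

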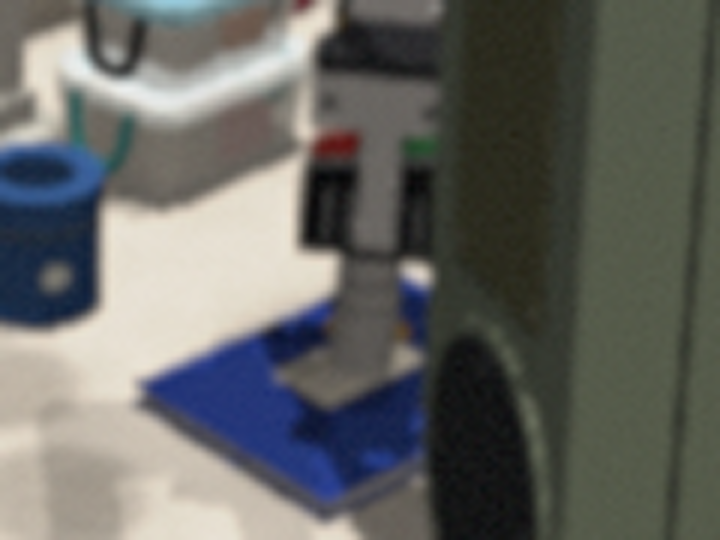

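Both brass tips show on either side of the stem, the red pad is down, and the gauge stands on the book. Release and retreat.

```bash
python3 - <<'E'
from h import *
bx,by=450,-199
robot.line_to([bx,by,293],30); robot.hold(.2); print(robot.get_wrist_force())
robot.set_gripper(0.75); robot.line_to([bx,by,450],150); robot.hold(.3)
c=cam("wrist"); im=robot.grab_frame("wrist")
for col in("red","green"):
    for b in blobs(mask(im,col),(200,100,360,330),100)[:1]: print(col,b[:2],onz(c,b[1],153))
cv2.imwrite("pics/f.png",im[:,:,::-1]); print(robot.get_wrist_force(),robot.get_clock())
E
```

```text
[-1.23  0.21  2.03]
red (790, array([276.81, 182.09])) [ 471.8  -183.39  153.  ]
green (714, array([276.48, 234.69])) [ 431.52 -210.05  153.  ]
[-0.29  0.06  0.07] 43.9917
```

View pics/f.png

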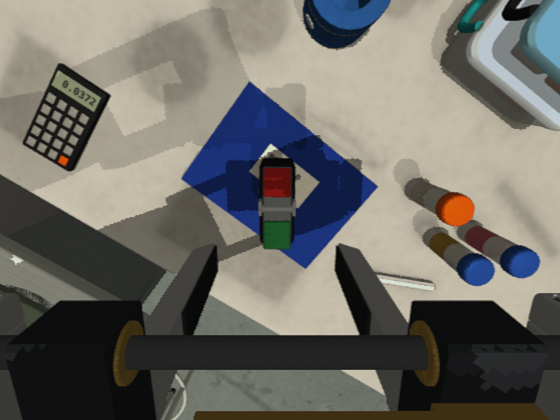

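The gauge stands upright at the centre of the notebook (277,205) with the red end down, and the gripper is clear. I'm handing the job in.

```bash
python3 -c "
from bench import robot
print(robot.close_job())"
```

```text
the job is handed in; nothing more can be done
None
```

I measured the blue adapter's bore, locked the plungers, drew the gauge straight out and stood it upright on the blue notebook; I handed the job in at about 44 s of the 61 s allowed, and no verdict came back.

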